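Set the stop collar to the height gauge

ROBOT

A 7-joint arm with a two-finger parallel gripper is mounted at the origin on the work surface. World frame = base frame: x ahead of the robot, y to its left, z up, the work surface at z = 0. Lengths are in m, angles in rad, forces in N, time in s.
With the tool pointing down it reaches from about 0.4 to 0.9 m from the base axis. Payload 5.6 kg.
Tool frame: the origin (TCP) lies on the centre line of the jaws, within the pads' length; the fingertips stand 25 mm ahead of it and the grasp point (between the pads) lies 6 mm ahead of it; z points along the fingers, y is the line along which they close (so a half turn about z gives the same grasp; the last joint's range is limited). The gripper opens to 92 mm and grips with 3 to 60 N. Pads are 20 mm wide; open, the fingers measure 128 mm over their backs; the gripper's body (75 mm by 189 mm) begins 69 mm behind the grasp point.
Start: joints at [-1.345, 0.468, -0.012, 1.603, 0.006, 1.071, -0.056], TCP at [0.173, 0.627, 0.24] pointing down, gripper open.
Joint ranges: [-2.53, 2.53], [-0.31, 2.02], [-1.57, 1.55], [0.28, 2.44], [-1.29, 4.43], [0.15, 1.84], [-2.92, 2.92]. Speed limits (rad/s): [2.57, 2.57, 3.14, 3.14, 3.14, 3.14, 3.14].

INTERFACE

Orientations are given as a rotation vector (axis times angle).
In Python, from cell import bot gives the robot as it stands. The module is installed in compiled form; this text tells all that it offers.
- The arm moves only by the tool apply_moves, never from a script. Its argument "motion" is a list of rows, each an object of numbers: "wx", "wy", "wz": the turn, a rotation vector about the tool's x, y, z in rad; "x", "y", "z": the shift along the tool's x, y, z in mm; "fingers": the opening in per cent of the stroke, from 0 (shut) to 100 (fully open). In form: [{"wx": .., "wy": .., "wz": .., "x": .., "y": .., "z": .., "fingers": ..}, ...]. A call has 1 to 12 rows; each row shifts and turns the commanded pose from where the row before left it, along the tool's axes as they then stand; what a row does not reach is not made up. A row lasts 1/8 s, in which the tool goes at most 62.5 mm and 10.7 degrees, less where a joint would pass 70% of its speed; a pose out of reach is approached as far as the arm can. A call with a gripper value outside its range is refused whole. The fingers move at their own pace and stop on an object; the grip force is fixed at half the most. Time passes only in rows, so rows that do not move let the fingers close. It gives the time, the measured TCP pose, the force, the opening and the grip force at its end, in the units of the state.
- bot.observe(): the state, without advancing time (a new reading comes with each control period).
- bot.capture(name): name is "side" or "top"; returns the picture (384x512x3 uint8, red, green, blue); there is no depth.
- bot.get_calibration(name): a dict with "camera_matrix" (3x3 intrinsics, pixels), "k1" (the pictures are not rectified: a ray, as slopes to the right and down, at radius r is drawn at 1 + k1 r^2 times it, then the intrinsics apply), "xyz" and "orientation" of the camera in the world. Camera axes: x right, y up, looking along -z (the intrinsics and any distortion apply to the point x, -y, -z); pixel columns grow to the right and rows downward; lengths in m; the calibration is good to about 2 mm. A picture is of the moment at which its call begins. get_calibration takes no time and is no camera call.
- bot.hand_in(): hands the job in; it is judged then, once.
The state is a dict: "t": time; "joint_pos": joint angles; "joint_velocities": joint speeds; "joint_torque": joint torques, N m; "tool_pos": TCP position; "orientation": TCP orientation; "force": force on the tool from outside, world axes, zero at the start; "ft_torque": the same for the moment, N m; "finger_gap": finger opening in m; "grip_force": force on a finger pad.
Only numpy, scipy, OpenCV 4.12 (cv2) and the standard library are available. Lean on these libraries where they do the work, as an engineer would, in place of code of your own. Each camera call takes 0.05 s, during which the arm holds its last target. There are 200 camera calls.

TASK

Slide the yellow forked gauge fully home around the stand's threaded rod, standing flat on the white base plate beneath the knurled collar, and let go of it. Then spin the collar down by hand until it bears lightly but firmly on the gauge's jaw, so that the gauge is just pinched: never force it (no more than about 20 N of squeeze). Leave collar and gauge like that for inspection, and leave the blue gauge and everything else on the bench alone.

Things in the scene. Friction and masses are not known exactly. Their poses are not given: they have to be found in the camera images.
- gauge: Yellow forked height gauge, loose, 0.3 to 0.5 kg, 127 mm long. Origin: underside, at the end of its U slot, where the rod's axis lies when it is fully home; x points out of the slot's open end, z up. Head x -28 to +22 mm, 48 mm wide; the slot, 16 mm wide, ends at x = -6 mm, so the slot end then just meets the 12 mm rod.
- gauge_handle (a point): Centre of the top of the yellow gauge's black upright handle, 88 mm behind the origin (x = -88), 46 mm above the underside. The handle is 30 mm long in x and 16 mm thick in y: pinch it across y from above. A 12 mm high tail joins it to the head.
- jaw_low (a point): Point in the yellow gauge's slot, 36 mm above the underside: the lowest level its silver upper jaw can have. The jaw was set and locked beforehand; its top stands 0 to 7 mm above this point and that setting is not reported. Its silver face is sprung: it yields about 1 mm per 10 N, with 4 mm of travel.
- stand: Fixed stop stand: white base plate 170 x 170 x 14 mm with an upright threaded rod, 12 mm thick, in its middle; rod top 112 mm above the bench. Origin on the bench under the rod's axis, z up. The gauge may enter from any side.
- collar: Black knurled stop collar on the rod, 44 mm across, 26 mm high, white tick on top. Origin: centre of its underside (62 to 66 mm above the bench at the start), z up. Right-hand fast thread: turned clockwise seen from above it goes down, 30 mm a turn (4.8 mm per rad).
- collar_top (a point): Centre of the collar's top face, on the rod's axis. Turning takes about 0.06 N m of drag; each newton on the underside adds 0.0048 N m. A hand that turns and follows it down feels the push partly as torque, partly as lift (about 1 N per 3 N). Let go, it stays where it is and holds about 12 N on its underside; a greater push turns it back up to that.
- gauge_blue: Blue gauge of the same fork shape and size, jaw top 32 mm above the underside: it belongs to another stand and is not to be used or moved. Origin and axes as for the yellow gauge.
- reel: Bystander: black component reel lying flat, 170 mm across, 14 mm high; origin centre of underside.
- dish: Bystander: clear dish 96 mm across, 28 mm high; origin centre of underside.
- dish2: Bystander: white cup 80 mm across, 30 mm high; origin centre of underside.
- tweezers: Bystander: steel tweezers lying flat, about 130 mm long, 6 mm high; origin at the middle of the underside.
There are look-alikes about, which are no part of the job. Leave any red look-alike of the gauge alone.

How it is judged:
On the way:
1. the yellow gauge stands fully home around the rod, flat on the base plate and let go, before the collar touches it (horizontal distance between gauge and stand below 0.004 m and z of gauge in the frame of stand between 0.012 and 0.016 m and angle between gauge's own z axis and vertical below 0.06 rad and contact force between each of the fingers, collar and gauge below 0.1 N), for 0.2 s.
At the end, for the whole second after the job is handed in: the yellow gauge stands flat on the base plate, its origin within 4 mm of the rod's axis, and the collar rests on its jaw with 1.5 to 16 N, everything still and released (horizontal distance between gauge and stand below 0.004 m and z of gauge in the frame of stand between 0.012 and 0.016 m and angle between gauge's own z axis and vertical below 0.06 rad and contact force between collar and gauge between 1.5 and 16 N and angular speed of collar below 0.05 rad/s and linear speed of gauge below 0.01 m/s); the robot touches nothing.
It fails at once if the collar and the yellow gauge are squeezed together with more than 20 N (contact force between collar and gauge above 20 N).
It fails at once if the blue gauge or another bystander is moved by more than 15 mm (distance of any of gauge_blue, reel, dish, dish2, tweezers from where it was at the start of the episode above 0.015 m).
It also fails if it takes over 72 s, if anything falls off the work surface, if the arm or the gripper's body presses on something with over 40 N, if the wrist force passes 120 N, or if a joint passes its speed limit or range.

## Working session

There is one attempt and no reset: what is moved stays moved. The work goes in short steps, Python scripts to look and compute and a tool call to move; the robot and the scene stay as the last step left them, time stands still between calls to the robot, and variables do not carry over. Pictures are saved under pics/ and viewed, at most 10 in all, crops included, and the job is handed in when it is done.

Besides the shell and the picture viewer there is one more tool, called after "Emit:" as a command line: name --argument value ..., lists and objects as JSON in quotes. apply_moves: Moves the arm, as the interface text tells. Its arguments: {"type":"object","properties":{"motion":{"type":"array"}},"required":["motion"]}

```bash
mkdir -p pics; cat > h.py <<'E'
import numpy as np,cv2
from cell import bot
from scipy.spatial.transform import Rotation as R
def rot(o):
    o=np.array(o,float)
    return o if o.shape==(3,3) else (R.from_rotvec(o).as_matrix() if o.size==3 else R.from_quat(o).as_matrix())
def ray(n,u,v):
    c=bot.get_calibration(n);K=np.array(c['camera_matrix']);k=c['k1']
    d=np.array([(u-K[0,2])/K[0,0],(v-K[1,2])/K[1,1]]);s=d.copy()
    for _ in range(30): s=d/(1+k*(s@s))
    return np.array(c['xyz']),rot(c['orientation'])@np.array([s[0],-s[1],-1])
def onz(n,u,v,z):
    o,d=ray(n,u,v);return o+d*(z-o[2])/d[2]
def pix(n,p):
    c=bot.get_calibration(n);K=np.array(c['camera_matrix'])
    q=rot(c['orientation']).T@(np.array(p)-np.array(c['xyz']));s=np.array([q[0],-q[1]])/-q[2]
    s=s*(1+c['k1']*(s@s));return K[0,0]*s[0]+K[0,2],K[1,1]*s[1]+K[1,2]
E
python3 - <<'E'
from h import *
for n in('top','side'):
    im=bot.capture(n);np.save(f'{n}0.npy',im);cv2.imwrite(f'pics/{n}0.png',im[...,::-1]);print(n,bot.get_calibration(n))
print(bot.observe())
E
```

```text
top {'camera_matrix': array([[379.69215123,   0.        , 259.89390638],
       [  0.        , 379.69215123, 185.86905832],
       [  0.        ,   0.        ,   1.        ]]), 'k1': 0.021325317472352785, 'xyz': array([0.41619113, 0.09898869, 1.20231956]), 'orientation': array([ 0.10576667, -0.0910794 , -1.55304963])}
side {'camera_matrix': array([[380.86414908,   0.        , 255.72376931],
       [  0.        , 380.86414908, 187.84459304],
       [  0.        ,   0.        ,   1.        ]]), 'k1': 0.026846624508024206, 'xyz': array([0.50812663, 0.82897438, 0.85410606]), 'orientation': array([ 0.05797698, -1.13973198, -2.86261514])}
{'t': 0.1, 'joint_pos': array([-1.34497267,  0.4682753 , -0.011602  ,  1.60351433,  0.00596407,
        1.07139078, -0.05626995]), 'joint_velocities': array([-1.05179355e-03, -2.94662689e-03,  5.45795020e-04, -1.12875325e-03,
       -2.37715438e-04, -3.73153468e-05, -2.43067481e-04]), 'joint_torque': array([ 8.77669463e-04, -5.21646488e+01, -1.27286272e-02, -2.44363832e+01,
       -5.67692786e-02,  1.41567219e-02,  5.31030844e-05]), 'tool_pos': array([0.17256522, 0.6261814 , 0.23875164]), 'orientation': array([-4.21061453e-01, -3.11311917e+00,  2.43149379e-03]), 'force': array([-0.00078206, -0.69055597,  0.70487862]), 'ft_torque': array([-0.00969654, -0.01854645,  0.01055224]), 'grip_force': 0.0, 'finger_gap': 0.09173078602312373}
```

View pics/top0.png

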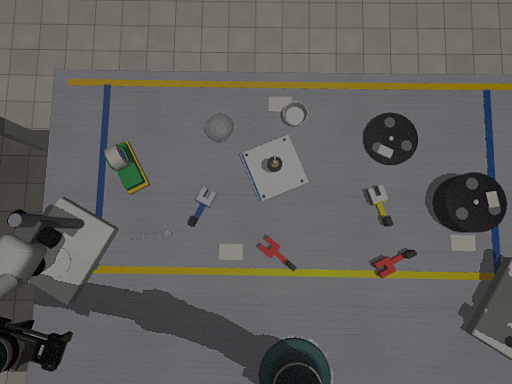

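View pics/side0.png

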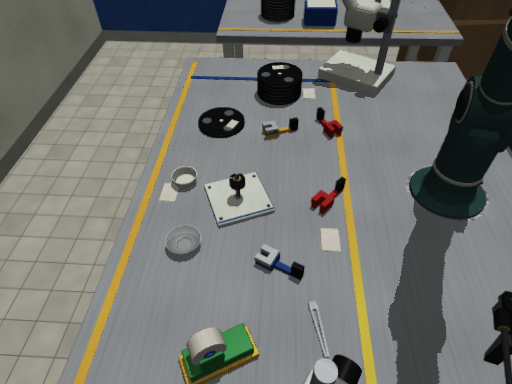

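The top view shows the yellow gauge near (380,203), with its slot end up at (375,190) and the black handle at (387,221). The look-alikes are the blue gauge at (201,205), a red one at (276,252) and another red one at (392,263). The stand is at (274,165). I choose the yellow gauge and will check it in a crop.

```bash
python3 - <<'E'
from h import *
t=np.load('top0.npy');s=np.load('side0.npy')
a=cv2.resize(t[175:235,350:420],None,fx=5.5,fy=5.5,interpolation=2);b=cv2.resize(t[125:205,235:315],None,fx=5,fy=5,interpolation=2)
c=cv2.resize(s[110:150,250:310],None,fx=5.5,fy=5.5,interpolation=2);d=cv2.resize(s[165:230,195:280],None,fx=4,fy=4,interpolation=2)
W=np.zeros((600,800,3),np.uint8)
for im,x,y in((a,0,0),(b[:330],390,0),(c,0,332),(d,390,332)):
    W[y:y+im.shape[0],x:x+im.shape[1]]=im[:600-y,:800-x]
cv2.imwrite('pics/crop.png',W[...,::-1])
hs=cv2.cvtColor(t,cv2.COLOR_RGB2HSV)
m=cv2.inRange(hs,(20,100,80),(35,255,255));m[:180]=0;m[240:]=0;m[:,:350]=0;m[:,420:]=0
q=np.argwhere(m)[:,::-1];print('yellow',len(q),q.mean(0),q.min(0),q.max(0))
k=t.max(2)<45;r=k[205:232,375:400];q=np.argwhere(r)[:,::-1]+[375,205];print('handle',len(q),q.mean(0),q.min(0),q.max(0),onz('top',*q.mean(0),.046))
m=(t.min(2)>150)
g=np.zeros_like(t[...,0]);g[130:206,235:313]=m[130:206,235:313]*255
g=cv2.morphologyEx(g,cv2.MORPH_CLOSE,np.ones((3,3)))
cs=max(cv2.findContours(g,0,2)[0],key=cv2.contourArea);rr=cv2.minAreaRect(cs);bx=cv2.boxPoints(rr);P=np.array([onz('top',*p,.014) for p in bx]);print('plate',rr,P.round(4),P.mean(0),[np.linalg.norm(P[i]-P[i-1]) for i in range(4)])
r=k[150:178,260:290];q=np.argwhere(r)[:,::-1]+[260,150];print('collar',len(q),q.mean(0),onz('top',*q.mean(0),.085))
m=(t.min(2)>140);r=m[178:212,360:400];q=np.argwhere(r)[:,::-1]+[360,178];print('head',q.mean(0),q.min(0),q.max(0))
E
```

```text
yellow 89 [380.59550562 207.94382022] [373 200] [386 215]
handle 50 [385.64 220.88] [382 216] [391 225] [ 0.46127959 -0.27023657  0.046     ]Traceback (most recent call last):
  File "<stdin>", line 16, in <module>
ValueError: max() iterable argument is empty
```

View pics/crop.png

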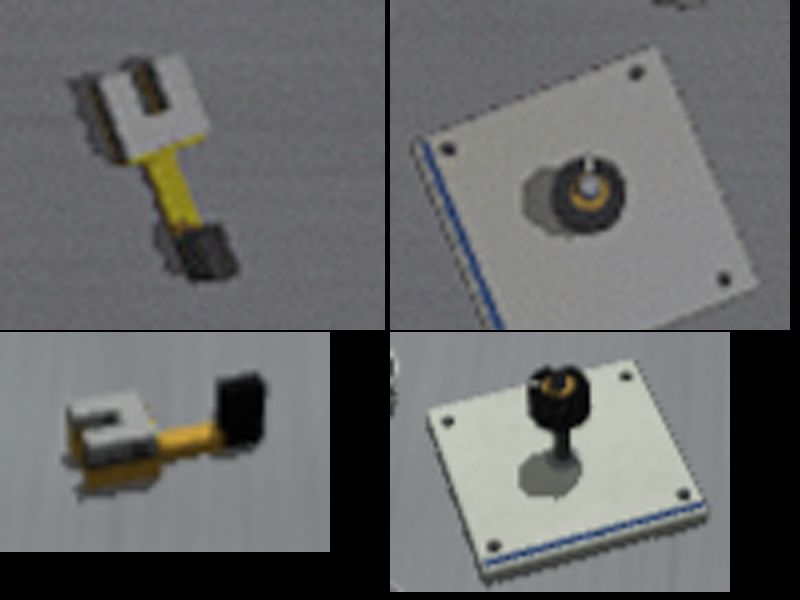

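The crop confirms it: yellow tail, silver jaw, slot opening toward the top of the picture, black upright handle at about (388,220). The plate and collar are clear, with the collar at about (274.5,163.5).

```bash
python3 - <<'E'
from h import *
t=np.load('top0.npy');s=np.load('side0.npy')
def sat(im):
    return cv2.cvtColor(im,cv2.COLOR_RGB2HSV)
def blob(im,x0,x1,y0,y1,th=None):
    g=im[y0:y1,x0:x1].min(2)
    T,m=cv2.threshold(g,th or 0,255,cv2.THRESH_BINARY+(0 if th else cv2.THRESH_OTSU))
    m=cv2.morphologyEx(m,cv2.MORPH_CLOSE,np.ones((3,3)))
    c=max(cv2.findContours(m,0,2)[0],key=cv2.contourArea);h=cv2.convexHull(c)
    q=cv2.minAreaRect(h);return T,q[1],cv2.boxPoints(q)+[x0,y0],(h[:,0]+[x0,y0])
T,wh,bx,h=blob(t,235,315,128,206);P=np.array([onz('top',*p,.014) for p in bx]);print('plate',T,wh,bx.round(1).tolist(),'\n',P.round(4).tolist(),P.mean(0),[np.linalg.norm(P[i]-P[i-1]) for i in range(4)])
T,wh,bx,h=blob(t,358,396,180,208);
for z in(.036,.04,.043):
  P=np.array([onz('top',*p,z) for p in bx]);print('jaw',z,T,wh,bx.round(1).tolist(),P.round(4).tolist(),P.mean(0),[np.linalg.norm(P[i]-P[i-1]) for i in range(4)])
for p in((274.6,163.5),(274,163)): print('collar',onz('top',*p,.09),onz('top',*p,.112))
print('handle',onz('top',388.2,220.5,.046),onz('top',387.7,220.,.046))
# side view cross-check
def tri(a,b):
    o,d=ray('top',*a);p,e=ray('side',*b);d/=np.linalg.norm(d);e/=np.linalg.norm(e)
    A=np.c_[d,-e];x=np.linalg.lstsq(A,p-o,rcond=None)[0];q,r=o+d*x[0],p+e*x[1];return (q+r)/2,np.linalg.norm(q-r)
print(tri((388,220),(250+240/5.5,110+(380-332)/5.5)),'collar',tri((274.5,163.5),(195+(560-390)/4,165+(382-332)/4)))
for nm,p in(('head corner sidecam TL',(68,404)),('TR',(140,391)),('BR',(158,436)),('BL',(83,458))):
    print(nm,onz('side',250+p[0]/5.5,110+(p[1]-332)/5.5,.04))
E
```

```text
plate 118.0 (52.551780700683594, 53.48025894165039) [[239.3, 152.9], [289.0, 133.0], [308.5, 181.8], [258.9, 201.7]] 
 [[0.6713, 0.1786, 0.014], [0.7384, 0.0207, 0.014], [0.5814, -0.0418, 0.014], [0.5162, 0.1138, 0.014]] [0.62682106 0.06782976 0.014     ] [np.float64(0.16812260972158993), np.float64(0.17154730497414214), np.float64(0.1690366205353173), np.float64(0.16871677481962213)]
jaw 0.036 78.0 (27.0, 37.0) [[358.0, 180.0], [395.0, 180.0], [395.0, 207.0], [358.0, 207.0]] [[0.5862, -0.1918, 0.036], [0.5879, -0.3053, 0.036], [0.5044, -0.3029, 0.036], [0.5026, -0.1905, 0.036]] [ 0.54527894 -0.24763591  0.036     ] [np.float64(0.08357687510134848), np.float64(0.11350817181900934), np.float64(0.08344219020612395), np.float64(0.112500159535027)]
jaw 0.04 78.0 (27.0, 37.0) [[358.0, 180.0], [395.0, 180.0], [395.0, 207.0], [358.0, 207.0]] [[0.5856, -0.1908, 0.04], [0.5873, -0.3039, 0.04], [0.5041, -0.3016, 0.04], [0.5023, -0.1895, 0.04]] [ 0.54483622 -0.24644713  0.04      ] [np.float64(0.0832902405346396), np.float64(0.11311888512208741), np.float64(0.08315601755362922), np.float64(0.11
[... 278 characters left out ...]
0960783), np.float64(0.11282692009939589), np.float64(0.08294138806425808), np.float64(0.11182495768909965)]
collar [0.62424636 0.06790255 0.09      ] [0.62013134 0.06851739 0.112     ]
collar [0.62573061 0.06970335 0.09      ] [0.62158623 0.07028257 0.112     ]
handle [ 0.46255349 -0.27793659  0.046     ] [ 0.46403252 -0.27647975  0.046     ]
(array([ 0.46289347, -0.277687  ,  0.0446131 ]), np.float64(0.002433373817069706)) collar (array([0.62376086, 0.06818245, 0.08809567]), np.float64(0.0016474726073075511))
head corner sidecam TL [ 0.57059709 -0.25274516  0.04      ]
TR [ 0.52528916 -0.26878169  0.04      ]
BR [ 0.51245562 -0.22289927  0.04      ]
BL [ 0.5581622  -0.19851136  0.04      ]
```

```bash
cat >> h.py <<'E'
def plan(wps,n):
    """wps: (x,y,z,deg of tool y) list; n rows per leg; tool pointing down. prints world->tool rows"""
    o=bot.observe();M=rot(o['orientation']);p=np.array(o['tool_pos']);a=np.arctan2(M[1,1],M[0,1])
    for w,k in zip(wps,n):
        da=(np.radians(w[3])-a+np.pi)%(2*np.pi)-np.pi;q=np.array(w[:3])
        for i in range(k):
            s=(q-p)/k;
            y=np.array([np.cos(a),np.sin(a),0]);x=np.array([-y[1],y[0],0])
            x=np.cross(y,[0,0,-1])
            v=[s@x,s@y,-s[2]];print('{"x":%.1f,"y":%.1f,"z":%.1f,"wz":%.3f},'%(*[c*1000 for c in v],-da/k),end='')
            a+=da/k
            if i==0: S=s
            p=p+S; 
            q=p+S*(k-1-i)
        print()
E
python3 - <<'E'
from h import *
t=np.load('top0.npy')
hs=cv2.cvtColor(t,cv2.COLOR_RGB2HSV)
g=t.min(2).copy();m=np.zeros_like(g);m[183:206,362:392]=(g[183:206,362:392]>115)*255
c=max(cv2.findContours(m,0,2)[0],key=cv2.contourArea);r=cv2.minAreaRect(c);b=cv2.boxPoints(r);print(cv2.contourArea(c),b.tolist())
P=np.array([onz('top',*p,.04) for p in b]);e=np.diff(np.r_[P,P[:1]],axis=0);print(P.mean(0),np.linalg.norm(e,axis=1),np.degrees(np.arctan2(e[:,1],e[:,0])))
m=np.zeros_like(g);m[198:217,370:392]=cv2.inRange(hs,(20,110,80),(35,255,255))[198:217,370:392]
# tail axis: per-row centres
L=[(np.mean(np.nonzero(m[v])[0]),v) for v in range(205,215) if m[v].sum()>0]
W=np.array([onz('top',*p,.012) for p in L]);vx,vy,*_=cv2.fitLine(W[:,:2].astype(np.float32),cv2.DIST_L2,0,1e-4,1e-4).ravel();print('tail',np.degrees(np.arctan2(vy,vx)),W[0],W[-1])
plan([(.55,.35,.24,20),(.6,0,.24,-25),(.463,-.277,.2,-62)],[8,7,7])
E
```

```text
143.0 [[368.0411376953125, 189.1095733642578], [382.39727783203125, 183.7259979248047], [387.65753173828125, 197.75340270996094], [373.3013916015625, 203.13697814941406]]
[ 0.54498123 -0.25062564  0.04      ] [0.04744473 0.04555343 0.04720838 0.0455    ] [ -68.57971864 -160.89203555  111.36622529   19.40310319]
tail 20.503012 [ 0.51171464 -0.26179123  0.012     ] [ 0.48379864 -0.27194759  0.012     ]
{"x":-54.7,"y":-20.7,"z":-0.2,"wz":0.119},{"x":-49.6,"y":-12.3,"z":-0.1,"wz":0.119},{"x":-43.5,"y":-5.4,"z":-0.1,"wz":0.119},{"x":-36.5,"y":-0.2,"z":-0.1,"wz":0.119},{"x":-29.0,"y":3.3,"z":-0.1,"wz":0.119},{"x":-21.3,"y":5.1,"z":-0.1,"wz":0.119},{"x":-13.7,"y":5.0,"z":-0.0,"wz":0.119},{"x":-6.5,"y":3.3,"z":-0.0,"wz":0.119},
{"x":-49.4,"y":-10.4,"z":0.0,"wz":0.112},{"x":-43.1,"y":-4.1,"z":0.0,"wz":0.112},{"x":-36.1,"y":0.6,"z":0.0,"wz":0.112},{"x":-28.6,"y":3.7,"z":0.0,"wz":0.112},{"x":-21.0,"y":5.2,"z":0.0,"wz":0.112},{"x":-13.5,"y":5.0,"z":0.0,"wz":0.112},{"x":-6.4,"y":3.2,"z":0.0,"wz":0.112},
{"x":-44.1,"y":-1.0,"z":5.7,"wz":0.092},{"x":-37.7,"y":2.6,"z":4.9,"wz":0.092},{"x":-31.1,"y":5.1,"z":4.1,"wz":0.092},{"x":-24.4,"y":6.3,"z":3.3,"wz":0.092},{"x":-17.8,"y":6.4,"z":2.4,"wz":0.092},{"x":-11.4,"y":5.4,"z":1.6,"wz":0.092},{"x":-5.4,"y":3.2,"z":0.8,"wz":0.092},
```

```bash
python3 - <<'E'
s=open('h.py').read().split('def plan')[0]+'''def plan(wps,n):
    """waypoints (x,y,z,deg of tool y), rows per leg; tool pointing down; prints tool rows"""
    o=bot.observe();M=rot(o['orientation']);p=np.array(o['tool_pos']);a=np.arctan2(M[1,1],M[0,1])
    for w,k in zip(wps,n):
        da=((np.radians(w[3])-a+np.pi)%(2*np.pi)-np.pi)/k;s=(np.array(w[:3])-p)/k
        for i in range(k):
            y=np.array([np.cos(a),np.sin(a),0]);x=np.cross(y,[0,0,-1])
            print('{"x":%.1f,"y":%.1f,"z":%.1f,"wz":%.3f},'%(*[1e3*c for c in(s@x,s@y,-s[2])],-da),end='')
            a+=da
        p=np.array(w[:3]);print()
'''
open('h.py','w').write(s)
E
python3 - <<'E'
from h import *
plan([(.55,.35,.24,20),(.6,0,.24,-25),(.465,-.279,.2,-69.3)],[9,7,8])
E
```

```text
{"x":-48.6,"y":-18.4,"z":-0.1,"wz":0.106},{"x":-50.3,"y":-13.2,"z":-0.1,"wz":0.106},{"x":-51.4,"y":-7.8,"z":-0.1,"wz":0.106},{"x":-51.9,"y":-2.3,"z":-0.1,"wz":0.106},{"x":-51.9,"y":3.2,"z":-0.1,"wz":0.106},{"x":-51.2,"y":8.6,"z":-0.1,"wz":0.106},{"x":-50.0,"y":14.0,"z":-0.1,"wz":0.106},{"x":-48.3,"y":19.2,"z":-0.1,"wz":0.106},{"x":-46.0,"y":24.2,"z":-0.1,"wz":0.106},
{"x":-49.4,"y":-10.4,"z":-0.0,"wz":0.112},{"x":-50.3,"y":-4.8,"z":-0.0,"wz":0.112},{"x":-50.5,"y":0.9,"z":-0.0,"wz":0.112},{"x":-50.1,"y":6.5,"z":-0.0,"wz":0.112},{"x":-49.0,"y":12.1,"z":-0.0,"wz":0.112},{"x":-47.4,"y":17.5,"z":-0.0,"wz":0.112},{"x":-45.1,"y":22.7,"z":-0.0,"wz":0.112},
{"x":-38.7,"y":-0.6,"z":5.0,"wz":0.097},{"x":-38.6,"y":3.2,"z":5.0,"wz":0.097},{"x":-38.1,"y":6.9,"z":5.0,"wz":0.097},{"x":-37.3,"y":10.5,"z":5.0,"wz":0.097},{"x":-36.1,"y":14.1,"z":5.0,"wz":0.097},{"x":-34.6,"y":17.5,"z":5.0,"wz":0.097},{"x":-32.7,"y":20.8,"z":5.0,"wz":0.097},{"x":-30.6,"y":23.8,"z":5.0,"wz":0.097},
```

Emit:
apply_moves --motion '[{"x":-48.6,"y":-18.4,"wz":0.106},{"x":-50.3,"y":-13.2,"wz":0.106},{"x":-51.4,"y":-7.8,"wz":0.106},{"x":-51.9,"y":-2.3,"wz":0.106},{"x":-51.9,"y":3.2,"wz":0.106},{"x":-51.2,"y":8.6,"wz":0.106},{"x":-50,"y":14,"wz":0.106},{"x":-48.3,"y":19.2,"wz":0.106},{"x":-46,"y":24.2,"wz":0.106},{"x":-49.4,"y":-10.4,"wz":0.112},{"x":-50.3,"y":-4.8,"wz":0.112},{"x":-50.5,"y":0.9,"wz":0.112}]'

```text
validation failed for argument at $.mo...
```

Emit:
apply_moves --motion '[{"x":-50.1,"y":6.5,"wz":0.112},{"x":-49,"y":12.1,"wz":0.112},{"x":-47.4,"y":17.5,"wz":0.112},{"x":-45.1,"y":22.7,"wz":0.112},{"x":-38.7,"y":-0.6,"z":5,"wz":0.097},{"x":-38.6,"y":3.2,"z":5,"wz":0.097},{"x":-38.1,"y":6.9,"z":5,"wz":0.097},{"x":-37.3,"y":10.5,"z":5,"wz":0.097},{"x":-36.1,"y":14.1,"z":5,"wz":0.097},{"x":-34.6,"y":17.5,"z":5,"wz":0.097},{"x":-32.7,"y":20.8,"z":5,"wz":0.097},{"x":-30.6,"y":23.8,"z":5,"wz":0.097}]'

```text
validation failed for argument at $.mo...
```

```bash
python3 - <<'E'
from h import *
o=bot.observe();M=rot(o['orientation']);print(o['t'],o['tool_pos'],np.degrees(np.arctan2(M[1,1],M[0,1])),M[:,2],o['joint_pos'],o['force'],o['ft_torque'])
# grasp point z = 35 mm above bench -> TCP z .041
plan([(.465,-.279,.1,-69.3),(.465,-.279,.041,-69.3)],[2,3])
E
```

```text
0.1 [0.17256522 0.6261814  0.23875164] 74.59452972205605 [-3.32841902e-04 -1.51707580e-03 -9.99998794e-01] [-1.34497267  0.4682753  -0.011602    1.60351433  0.00596407  1.07139078
 -0.05626995] [-0.00078206 -0.69055597  0.70487862] [-0.00969654 -0.01854645  0.01055224]
{"x":-261.2,"y":-397.5,"z":69.4,"wz":1.256},{"x":-458.9,"y":125.2,"z":69.4,"wz":1.256},
{"x":0.0,"y":0.0,"z":19.7,"wz":-0.000},{"x":0.0,"y":0.0,"z":19.7,"wz":-0.000},{"x":0.0,"y":0.0,"z":19.7,"wz":-0.000},
```

Emit:
apply_moves --motion '[{"wx":0,"wy":0,"wz":0.106,"x":-48.6,"y":-18.4,"z":0,"fingers":100},{"wx":0,"wy":0,"wz":0.106,"x":-50.3,"y":-13.2,"z":0,"fingers":100},{"wx":0,"wy":0,"wz":0.106,"x":-51.4,"y":-7.8,"z":0,"fingers":100},{"wx":0,"wy":0,"wz":0.106,"x":-51.9,"y":-2.3,"z":0,"fingers":100},{"wx":0,"wy":0,"wz":0.106,"x":-51.9,"y":3.2,"z":0,"fingers":100},{"wx":0,"wy":0,"wz":0.106,"x":-51.2,"y":8.6,"z":0,"fingers":100},{"wx":0,"wy":0,"wz":0.106,"x":-50,"y":14,"z":0,"fingers":100},{"wx":0,"wy":0,"wz":0.106,"x":-48.3,"y":19.2,"z":0,"fingers":100},{"wx":0,"wy":0,"wz":0.106,"x":-46,"y":24.2,"z":0,"fingers":100},{"wx":0,"wy":0,"wz":0.112,"x":-49.4,"y":-10.4,"z":0,"fingers":100},{"wx":0,"wy":0,"wz":0.112,"x":-50.3,"y":-4.8,"z":0,"fingers":100},{"wx":0,"wy":0,"wz":0.112,"x":-50.5,"y":0.9,"z":0,"fingers":100}]'

```text
t: 1.6
tool_pos: [0.5713, 0.1987, 0.2391]
orientation: [-2.212, -2.23, 0.001]
force: [-0.1, 0.2, -0.2]
finger_gap: 0.0915
grip_force: 0.0
```

Emit:
apply_moves --motion '[{"wx":0,"wy":0,"wz":0.112,"x":-50.1,"y":6.5,"z":0,"fingers":100},{"wx":0,"wy":0,"wz":0.112,"x":-49,"y":12.1,"z":0,"fingers":100},{"wx":0,"wy":0,"wz":0.112,"x":-47.4,"y":17.5,"z":0,"fingers":100},{"wx":0,"wy":0,"wz":0.112,"x":-45.1,"y":22.7,"z":0,"fingers":100},{"wx":0,"wy":0,"wz":0.097,"x":-38.7,"y":-0.6,"z":5,"fingers":100},{"wx":0,"wy":0,"wz":0.097,"x":-38.6,"y":3.2,"z":5,"fingers":100},{"wx":0,"wy":0,"wz":0.097,"x":-38.1,"y":6.9,"z":5,"fingers":100},{"wx":0,"wy":0,"wz":0.097,"x":-37.3,"y":10.5,"z":5,"fingers":100},{"wx":0,"wy":0,"wz":0.097,"x":-36.1,"y":14.1,"z":5,"fingers":100},{"wx":0,"wy":0,"wz":0.097,"x":-34.6,"y":17.5,"z":5,"fingers":100},{"wx":0,"wy":0,"wz":0.097,"x":-32.7,"y":20.8,"z":5,"fingers":100},{"wx":0,"wy":0,"wz":0.097,"x":-30.6,"y":23.8,"z":5,"fingers":100}]'

```text
t: 3.1
tool_pos: [0.4635, -0.2797, 0.1994]
orientation: [-3.092, -0.554, -0.0]
force: [0.8, 0.2, 0.9]
finger_gap: 0.0917
grip_force: 0.0
```

```bash
cat >> h.py <<'E'
def st():
    o=bot.observe();M=rot(o['orientation']);print(round(o['t'],2),o['tool_pos'].round(4),'ydeg',np.degrees(np.arctan2(M[1,1],M[0,1])).round(2),M[:,2].round(4),'q7',o['joint_pos'][[0,6]].round(3),'F',o['force'].round(2),'T',o['ft_torque'].round(4),o['finger_gap'],o['grip_force'])
E
python3 - <<'E'
from h import *
st()
# grasp point z = 35 mm above bench -> TCP z .041
plan([(.465,-.279,.1,-69.3),(.465,-.279,.041,-69.3)],[2,2])
E
```

```text
3.1 [ 0.4635 -0.2797  0.1994] ydeg -69.7 [ 1.e-04  1.e-04 -1.e+00] q7 [-0.164 -0.383] F [0.77 0.24 0.92] T [-0.0457  0.0994  0.0398] 0.09169508406837498 0.0
{"x":0.8,"y":-0.1,"z":49.7,"wz":-0.003},{"x":0.8,"y":-0.1,"z":49.7,"wz":-0.003},
{"x":0.0,"y":0.0,"z":29.5,"wz":-0.000},{"x":0.0,"y":0.0,"z":29.5,"wz":-0.000},
```

Emit:
apply_moves --motion '[{"wx":0,"wy":0,"wz":-0.003,"x":0.8,"y":0,"z":50,"fingers":100},{"wx":0,"wy":0,"wz":-0.003,"x":0.8,"y":0,"z":50,"fingers":100},{"wx":0,"wy":0,"wz":0,"x":0,"y":0,"z":30,"fingers":100},{"wx":0,"wy":0,"wz":0,"x":0,"y":0,"z":28.5,"fingers":100},{"wx":0,"wy":0,"wz":0,"x":0,"y":0,"z":0,"fingers":100},{"wx":0,"wy":0,"wz":0,"x":0,"y":0,"z":0,"fingers":40},{"wx":0,"wy":0,"wz":0,"x":0,"y":0,"z":0,"fingers":5},{"wx":0,"wy":0,"wz":0,"x":0,"y":0,"z":0,"fingers":5},{"wx":0,"wy":0,"wz":0,"x":0,"y":0,"z":0,"fingers":5},{"wx":0,"wy":0,"wz":0,"x":0,"y":0,"z":0,"fingers":5},{"wx":0,"wy":0,"wz":0,"x":0,"y":0,"z":0,"fingers":5},{"wx":0,"wy":0,"wz":0,"x":0,"y":0,"z":0,"fingers":5}]'

```text
t: 4.6
tool_pos: [0.466, -0.2778, 0.0411]
orientation: [-3.089, -0.57, 0.0]
force: [1.0, -0.4, -0.4]
finger_gap: 0.0238
grip_force: 0.0
```

Emit:
apply_moves --motion '[{"wx":0,"wy":0,"wz":0,"x":0,"y":0,"z":0,"fingers":5},{"wx":0,"wy":0,"wz":0,"x":0,"y":0,"z":0,"fingers":5},{"wx":0,"wy":0,"wz":0,"x":0,"y":0,"z":0,"fingers":5},{"wx":0,"wy":0,"wz":0,"x":0,"y":0,"z":0,"fingers":5}]'

```text
t: 5.1
tool_pos: [0.466, -0.2779, 0.041]
orientation: [3.089, 0.569, -0.0]
force: [0.2, -2.0, -0.2]
finger_gap: 0.0157
grip_force: 29.9
```

```bash
python3 - <<'E'
from h import *
st()
for n in('top','side'):
    im=bot.capture(n);np.save(f'{n}1.npy',im)
t=np.load('top1.npy');s=np.load('side1.npy')
a=cv2.resize(t[175:235,350:420],None,fx=5.5,fy=5.5,interpolation=2);c=cv2.resize(s[80:150,240:320],None,fx=5,fy=5,interpolation=2)
cv2.imwrite('pics/c1.png',np.hstack([np.pad(a,((0,20),(0,0),(0,0))),c])[...,::-1])
E
```

```text
5.1 [ 0.466  -0.2779  0.041 ] ydeg -69.11 [ 0.e+00 -2.e-04 -1.e+00] q7 [ 0.    -0.188] F [ 0.22 -2.02 -0.21] T [-0.2114  0.1368 -0.0463] 0.015663967871696674 29.915658831596375
```

View pics/c1.png

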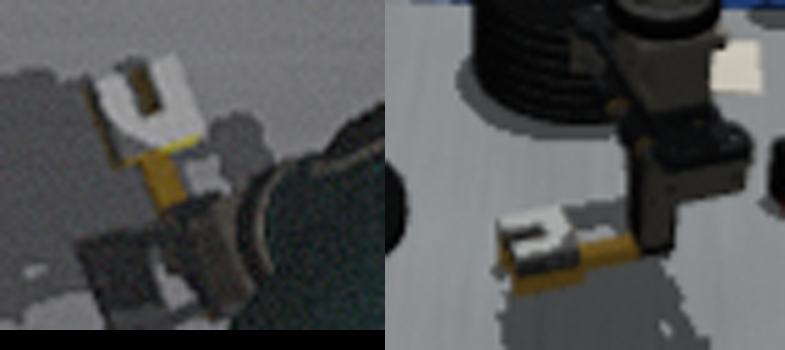

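The left crop (gauge at about (150,110)) and the right crop both show the fingers on the handle. The gap is 15.7 mm at 30 N, so the grasp is good. Next I lift and carry the gauge to a point in front of the rod.

```bash
python3 - <<'E'
from h import *
st()
plan([(.466,-.278,.1,-69.1),(.4774,.0116,.1,-69.1),(.4774,.0116,.058,-69.1)],[2,7,2])
for p in((276,252),(264,240)): print(onz('top',*p,.04))
E
```

```text
5.2 [ 0.466  -0.2779  0.0411] ydeg -69.11 [ 1.e-04 -1.e-04 -1.e+00] q7 [ 0.    -0.188] F [-0.28 -1.33 -0.3 ] T [-0.2679  0.1226 -0.1065] 0.016051135053746782 29.91414338350296
{"x":-0.0,"y":0.0,"z":-29.5,"wz":-0.000},{"x":-0.0,"y":0.0,"z":-29.5,"wz":-0.000},
{"x":16.3,"y":-38.1,"z":-0.0,"wz":-0.000},{"x":16.3,"y":-38.1,"z":-0.0,"wz":-0.000},{"x":16.3,"y":-38.1,"z":-0.0,"wz":-0.000},{"x":16.3,"y":-38.1,"z":-0.0,"wz":-0.000},{"x":16.3,"y":-38.1,"z":-0.0,"wz":-0.000},{"x":16.3,"y":-38.1,"z":-0.0,"wz":-0.000},{"x":16.3,"y":-38.1,"z":-0.0,"wz":-0.000},
{"x":0.0,"y":0.0,"z":21.0,"wz":-0.000},{"x":0.0,"y":0.0,"z":21.0,"wz":-0.000},
[0.36256774 0.05927802 0.04      ]
[0.39777489 0.09598751 0.04      ]
```

Emit:
apply_moves --motion '[{"wx":0,"wy":0,"wz":0,"x":0,"y":0,"z":-30,"fingers":5},{"wx":0,"wy":0,"wz":0,"x":0,"y":0,"z":-29,"fingers":5},{"wx":0,"wy":0,"wz":0,"x":16.3,"y":-38.1,"z":0,"fingers":5},{"wx":0,"wy":0,"wz":0,"x":16.3,"y":-38.1,"z":0,"fingers":5},{"wx":0,"wy":0,"wz":0,"x":16.3,"y":-38.1,"z":0,"fingers":5},{"wx":0,"wy":0,"wz":0,"x":16.3,"y":-38.1,"z":0,"fingers":5},{"wx":0,"wy":0,"wz":0,"x":16.3,"y":-38.1,"z":0,"fingers":5},{"wx":0,"wy":0,"wz":0,"x":16.3,"y":-38.1,"z":0,"fingers":5},{"wx":0,"wy":0,"wz":0,"x":16.3,"y":-38.1,"z":0,"fingers":5},{"wx":0,"wy":0,"wz":0,"x":0,"y":0,"z":25,"fingers":5},{"wx":0,"wy":0,"wz":0,"x":0,"y":0,"z":15,"fingers":5},{"wx":0,"wy":0,"wz":0,"x":0,"y":0,"z":0,"fingers":5}]'

```text
t: 6.7
tool_pos: [0.4766, 0.0113, 0.0592]
orientation: [3.09, 0.568, -0.004]
force: [0.4, -0.6, -4.3]
finger_gap: 0.0157
grip_force: 30.0
```

```bash
python3 - <<'E'
from h import *
st()
for n in('top','side'):
    im=bot.capture(n);np.save(f'{n}2.npy',im)
st()
t=np.load('top2.npy');s=np.load('side2.npy')
a=cv2.resize(t[135:215,235:315],None,fx=5,fy=5,interpolation=2);c=cv2.resize(s[155:235,195:275],None,fx=5,fy=5,interpolation=2)
cv2.imwrite('pics/c2.png',np.hstack([a,c])[...,::-1])
for x in(22,): pass
E
```

```text
6.7 [0.4766 0.0113 0.0592] ydeg -69.17 [-2.5e-03 -6.0e-04 -1.0e+00] q7 [-0.622 -0.756] F [ 0.36 -0.61 -4.31] T [-0.1898  0.3199  0.0347] 0.01565397687778475 29.998335242271423
6.8 [0.4774 0.011  0.0602] ydeg -69.21 [-4.e-04 -4.e-04 -1.e+00] q7 [-0.622 -0.757] F [-0.57 -0.94 -4.43] T [-0.0995  0.3761 -0.0005] 0.01582935839069676 29.997804164886475
```

View pics/c2.png

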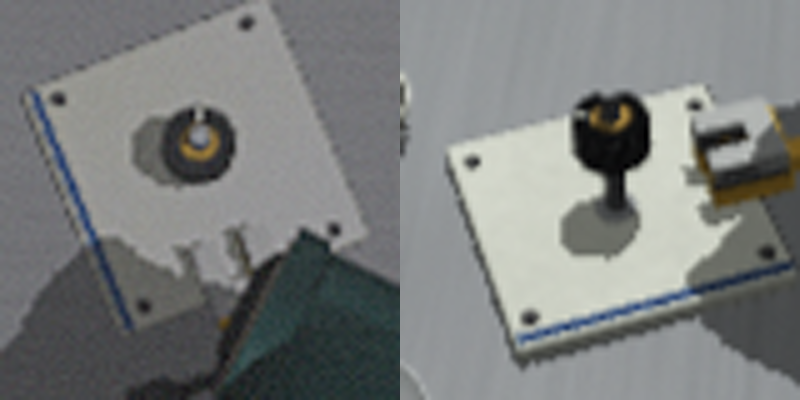

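The side crop shows the gauge at (745,150), level, with its slot facing the rod at (613,190). The top crop shows the prongs at (185,260) and (235,245) and the collar at (198,145). Now I check the lateral alignment numerically.

```bash
python3 - <<'E'
from h import *
print('rod foot side',onz('side',195+213/5-.5,155+212/5-.5,.014))
print('rod top topcam',onz('top',235+201/5-.5,135+135/5-.5,.112))
t=np.load('top0.npy')
# collar+brass disc outline at top face z: dark/brass disc vs. bright plate, exclude shadow by darkness
for nm in('top0','top2'):
    t=np.load(nm+'.npy');g=t[150:178,262:288].astype(int);m=((g.max(2)<75)|((g[...,0]-g[...,2])>25)).astype(np.uint8)
    m=cv2.morphologyEx(m,cv2.MORPH_OPEN,np.ones((3,3)));c=max(cv2.findContours(m,0,1)[0],key=cv2.contourArea)
    (x,y),r=cv2.minEnclosingCircle(c);print('disc',x+262,y+150,r,'width mm',2*r*.0435/14*1000/1000,onz('top',x+262,y+150,.077))
x0=np.array([.625,.068])
for z in(.014,.077,.112): print(z,'proj top',np.round(pix('top',[*x0,z]),1),'side',np.round(pix('side',[*x0,z]),1))
d=np.array([.9349,.355]);n=np.array([-.355,.9349]);T=np.array([.4774,.011]);o=T+.088*d
for a in(8,-8,24,-24):
    for x in(.022,):
        p=[*(o+d*x+n*a/1000),.058];q=pix('side',p);r=pix('top',p);print(a,'sidecrop',((q[0]-195+.5)*5+400,(q[1]-155+.5)*5),'topcrop',((r[0]-235+.5)*5,(r[1]-135+.5)*5))
print('offset of stand from slot axis mm',(x0-T)@n*1e3,'forward',(x0-o)@d*1e3)
E
```

```text
rod foot side [0.6268725 0.0760664 0.014    ]
rod top topcam [0.62605843 0.06829267 0.112     ]
disc 274.0 164.0 7.810349941253662 width mm 0.0485357460635049 [0.62512498 0.06932603 0.077     ]
disc 274.0 163.6666669845581 7.601269721984863 width mm 0.047236461843763074 [0.62614295 0.06933771 0.077     ]
0.014 proj top [273.9 167.7] side [238.  194.9]
0.077 proj top [274.4 164. ] side [237.  180.1]
0.112 proj top [274.8 161.9] side [236.4 171.3]
8 sidecrop (np.float64(697.0200200744755), np.float64(141.51594418669504)) topcrop (np.float64(215.10931658585065), np.float64(230.73784117922273))
-8 sidecrop (np.float64(689.2480868602046), np.float64(122.93390693029806)) topcrop (np.float64(239.79228136072976), np.float64(221.85704468666898))
24 sidecrop (np.float64(704.9412089012664), np.float64(160.45481769442333)) topcrop (np.float64(190.4046712420157), np.float64(239.62648389762094))
-24 sidecrop (np.float64(681.6210939344534), np.float64(104.69838952952529)) topcrop (np.float64(264.4541955745004), np.float64(212.9838676102402))
offset of stand from slot axis mm 0.8913000000000055 forward 70.22069512000006
```

```bash
python3 - <<'E'
from h import *
t=np.load('top2.npy');s=np.load('side2.npy')
a=cv2.resize(t[170:205,262:297],None,fx=11,fy=11,interpolation=2).astype(float)
c=cv2.resize(s[168:200,250:282],None,fx=12,fy=12,interpolation=2)[:385]
a=np.clip(a*1.3,0,255).astype(np.uint8)
d=np.array([.9349,.355]);n=np.array([-.355,.9349]);o=np.array([.4774,.011])+.088*d
for z in(.057,):
  for x,y in((22,8),(22,-8),(22,24),(22,-24),(-6,0)):
    p=[*(o+d*x/1e3+n*y/1e3),z]
    r=pix('top',p);cv2.circle(a,(int((r[0]-262+.5)*11),int((r[1]-170+.5)*11)),3,(255,0,0),-1)
    r=pix('side',p);cv2.circle(c,(int((r[0]-250+.5)*12),int((r[1]-168+.5)*12)),3,(255,0,0),-1)
cv2.imwrite('pics/c3.png',np.hstack([a[:384],c[:384]])[...,::-1])
E
```

```text
(no output)
```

View pics/c3.png

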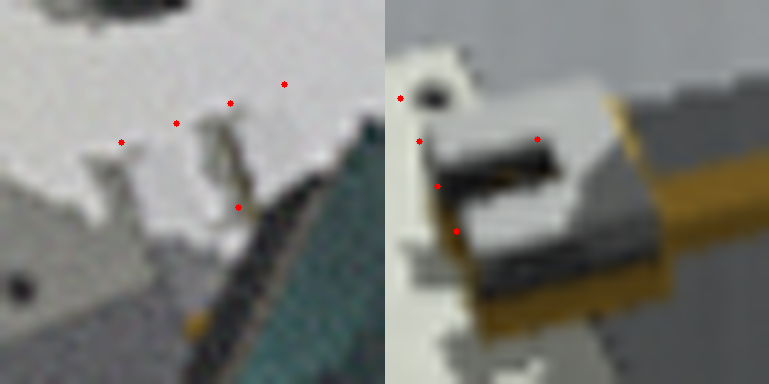

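The gauge stands square to the slot direction. The two views disagree by a few mm laterally, and their average puts the slot axis about 1.5 mm off the rod. I shift by that and go in watching the force.

Emit:
apply_moves --motion '[{"wx":0,"wy":0,"wz":0,"x":12,"y":-1.5,"z":1,"fingers":5},{"wx":0,"wy":0,"wz":0,"x":12,"y":0,"z":1,"fingers":5},{"wx":0,"wy":0,"wz":0,"x":10,"y":0,"z":0,"fingers":5},{"wx":0,"wy":0,"wz":0,"x":4,"y":0,"z":0,"fingers":5},{"wx":0,"wy":0,"wz":0,"x":4,"y":0,"z":0,"fingers":5},{"wx":0,"wy":0,"wz":0,"x":3,"y":0,"z":0,"fingers":5},{"wx":0,"wy":0,"wz":0,"x":3,"y":0,"z":0,"fingers":5}]'

```text
t: 7.68
tool_pos: [0.5218, 0.0306, 0.0581]
orientation: [-3.089, -0.569, 0.0]
force: [-0.4, 0.6, -5.0]
finger_gap: 0.0158
grip_force: 30.0
```

```bash
python3 -c "
from h import *
st()"
```

```text
7.67 [0.5218 0.0306 0.0581] ydeg -69.11 [-2.e-04  1.e-04 -1.e+00] q7 [-0.629 -0.796] F [-0.35  0.57 -5.03] T [-0.1101  0.3525  0.0021] 0.015765833526982916 29.997775554656982
```

Emit:
apply_moves --motion '[{"wx":0,"wy":0,"wz":0,"x":3,"y":0,"z":0,"fingers":5},{"wx":0,"wy":0,"wz":0,"x":3,"y":0,"z":0,"fingers":5},{"wx":0,"wy":0,"wz":0,"x":3,"y":0,"z":0,"fingers":5}]'

```text
t: 8.05
tool_pos: [0.5304, 0.0338, 0.0581]
orientation: [3.09, 0.57, 0.0]
force: [0.2, -0.2, -3.4]
finger_gap: 0.0162
grip_force: 30.0
```

```bash
python3 -c "
from h import *
st()
s=bot.capture('side');np.save('side3.npy',s);t=bot.capture('top');np.save('top3.npy',t)
cv2.imwrite('pics/c4.png',np.hstack([cv2.resize(s[160:210,215:275],None,fx=7,fy=7,interpolation=2),cv2.resize(t[145:195,255:305],None,fx=7,fy=7,interpolation=2)])[...,::-1])"
```

```text
8.05 [0.5304 0.0338 0.0581] ydeg -69.11 [ 0.  0. -1.] q7 [-0.629 -0.803] F [ 0.17 -0.25 -3.44] T [-0.0859  0.3346 -0.0084] 0.016177805608189304 29.998188614845276
```

View pics/c4.png

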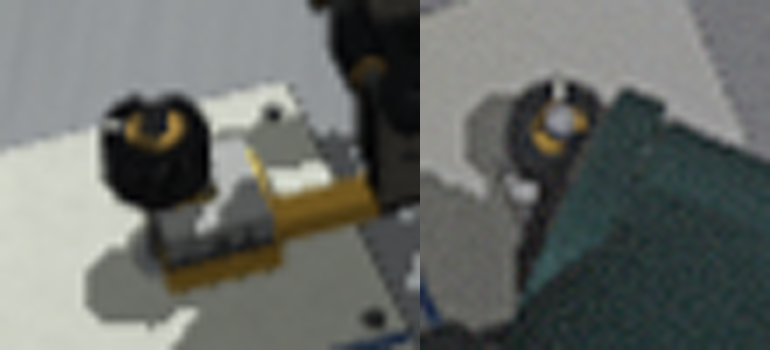

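The left crop shows the jaw passing under the collar at (155,150) with the near prong in front of the rod at (165,235). There is no contact force. I continue in.

Emit:
apply_moves --motion '[{"wx":0,"wy":0,"wz":0,"x":3,"y":0,"z":0,"fingers":5},{"wx":0,"wy":0,"wz":0,"x":3,"y":0,"z":0,"fingers":5},{"wx":0,"wy":0,"wz":0,"x":2,"y":0,"z":0,"fingers":5},{"wx":0,"wy":0,"wz":0,"x":2,"y":0,"z":0,"fingers":5}]'

```text
t: 8.65
tool_pos: [0.5397, 0.0374, 0.0581]
orientation: [-3.089, -0.57, -0.0]
force: [-0.3, -0.4, -4.3]
finger_gap: 0.0157
grip_force: 30.0
```

```bash
python3 -c "
from h import *
st()"
```

```text
8.65 [0.5397 0.0374 0.0581] ydeg -69.1 [ 0.  0. -1.] q7 [-0.63  -0.811] F [-0.25 -0.42 -4.28] T [-0.1204  0.3568 -0.0648] 0.015668968699332302 29.99845951795578
```

Emit:
apply_moves --motion '[{"wx":0,"wy":0,"wz":0,"x":1,"y":0,"z":0,"fingers":5},{"wx":0,"wy":0,"wz":0,"x":1,"y":0,"z":0,"fingers":5},{"wx":0,"wy":0,"wz":0,"x":1,"y":0,"z":0,"fingers":5}]'

```text
t: 9.02
tool_pos: [0.5424, 0.0384, 0.0581]
orientation: [-3.09, -0.57, 0.0]
force: [-0.2, 0.1, -3.8]
finger_gap: 0.0158
grip_force: 30.0
```

Emit:
apply_moves --motion '[{"wx":0,"wy":0,"wz":0,"x":1,"y":0,"z":0,"fingers":5}]'

```text
t: 9.15
tool_pos: [0.5433, 0.0388, 0.0581]
orientation: [-3.089, -0.57, -0.0]
force: [-0.6, -0.1, -3.3]
finger_gap: 0.016
grip_force: 30.0
```

Emit:
apply_moves --motion '[{"wx":0,"wy":0,"wz":0,"x":1,"y":0,"z":0,"fingers":5}]'

```text
t: 9.28
tool_pos: [0.5443, 0.0391, 0.0581]
orientation: [3.089, 0.57, -0.0]
force: [-0.0, -0.5, -3.2]
finger_gap: 0.0158
grip_force: 30.0
```

Emit:
apply_moves --motion '[{"wx":0,"wy":0,"wz":0,"x":1,"y":0,"z":0,"fingers":5},{"wx":0,"wy":0,"wz":0,"x":0,"y":0,"z":0,"fingers":5}]'

```text
t: 9.52
tool_pos: [0.5453, 0.0395, 0.0581]
orientation: [3.089, 0.57, 0.0]
force: [0.3, -0.5, -3.6]
finger_gap: 0.0159
grip_force: 30.0
```

Emit:
apply_moves --motion '[{"wx":0,"wy":0,"wz":0,"x":1,"y":0,"z":0,"fingers":5},{"wx":0,"wy":0,"wz":0,"x":0,"y":0,"z":0,"fingers":5}]'

```text
t: 9.78
tool_pos: [0.5462, 0.0399, 0.0581]
orientation: [3.089, 0.57, 0.0]
force: [-0.3, -0.2, -3.5]
finger_gap: 0.0157
grip_force: 30.0
```

Emit:
apply_moves --motion '[{"wx":0,"wy":0,"wz":0,"x":1,"y":0,"z":0,"fingers":5},{"wx":0,"wy":0,"wz":0,"x":0,"y":0,"z":0,"fingers":5}]'

```text
t: 10.02
tool_pos: [0.5472, 0.0402, 0.0581]
orientation: [3.089, 0.57, 0.0]
force: [0.3, -1.7, -4.5]
finger_gap: 0.0161
grip_force: 30.0
```

Emit:
apply_moves --motion '[{"wx":0,"wy":0,"wz":0,"x":1,"y":0,"z":0,"fingers":5},{"wx":0,"wy":0,"wz":0,"x":0,"y":0,"z":0,"fingers":5}]'

```text
t: 10.28
tool_pos: [0.5475, 0.0403, 0.058]
orientation: [-3.089, -0.57, 0.002]
force: [-2.3, -0.4, -2.4]
finger_gap: 0.0155
grip_force: 30.0
```

Emit:
apply_moves --motion '[{"wx":0,"wy":0,"wz":0,"x":1,"y":0,"z":0,"fingers":5},{"wx":0,"wy":0,"wz":0,"x":0,"y":0,"z":0,"fingers":5}]'

```text
t: 10.52
tool_pos: [0.5476, 0.0404, 0.0579]
orientation: [-3.089, -0.569, 0.004]
force: [-5.8, -2.5, -0.8]
finger_gap: 0.0161
grip_force: 30.0
```

Home contact: about 6 N against the slot end, and no sideways force. I relax the push and lower onto the plate.

Emit:
apply_moves --motion '[{"wx":0,"wy":0,"wz":0,"x":-1.4,"y":0,"z":1,"fingers":5},{"wx":0,"wy":0,"wz":0,"x":0,"y":0,"z":1,"fingers":5},{"wx":0,"wy":0,"wz":0,"x":0,"y":0,"z":0.7,"fingers":5},{"wx":0,"wy":0,"wz":0,"x":0,"y":0,"z":0,"fingers":5}]'

```text
t: 11.02
tool_pos: [0.5474, 0.0402, 0.0558]
orientation: [-3.089, -0.569, 0.0]
force: [-5.4, -1.4, 4.0]
finger_gap: 0.016
grip_force: 30.0
```

Emit:
apply_moves --motion '[{"wx":0,"wy":0,"wz":0,"x":-0.3,"y":0,"z":0,"fingers":5},{"wx":0,"wy":0,"wz":0,"x":0,"y":0,"z":0,"fingers":45},{"wx":0,"wy":0,"wz":0,"x":0,"y":0,"z":0,"fingers":45},{"wx":0,"wy":0,"wz":0,"x":0,"y":0,"z":0,"fingers":45},{"wx":0,"wy":0,"wz":0,"x":0,"y":0,"z":0,"fingers":45},{"wx":0,"wy":0,"wz":0,"x":0,"y":0,"z":-20,"fingers":45},{"wx":0,"wy":0,"wz":0,"x":0,"y":0,"z":-50,"fingers":80},{"wx":0,"wy":0,"wz":0,"x":0,"y":0,"z":-50,"fingers":80}]'

```text
t: 12.02
tool_pos: [0.5473, 0.0399, 0.1777]
orientation: [3.089, 0.569, 0.0]
force: [0.5, -0.0, -0.5]
finger_gap: 0.0594
grip_force: 0.0
```

```bash
python3 -c "
from h import *
st()
print(bot.observe()['joint_pos'].round(3))
s=bot.capture('side');np.save('side4.npy',s);t=bot.capture('top');np.save('top4.npy',t)
cv2.imwrite('pics/c5.png',np.hstack([cv2.resize(s[160:210,205:265],None,fx=7,fy=7,interpolation=2),cv2.resize(t[145:195,255:305],None,fx=7,fy=7,interpolation=2)])[...,::-1])"
```

```text
12.03 [0.5473 0.0399 0.1777] ydeg -69.15 [ 2.e-04 -3.e-04 -1.e+00] q7 [-0.758 -0.954] F [ 0.47 -0.03 -0.52] T [-0.015   0.0602 -0.0642] 0.05942330567444353 0.0
[-0.758  0.459  0.8    1.948 -0.415  0.906 -0.954]
```

View pics/c5.png

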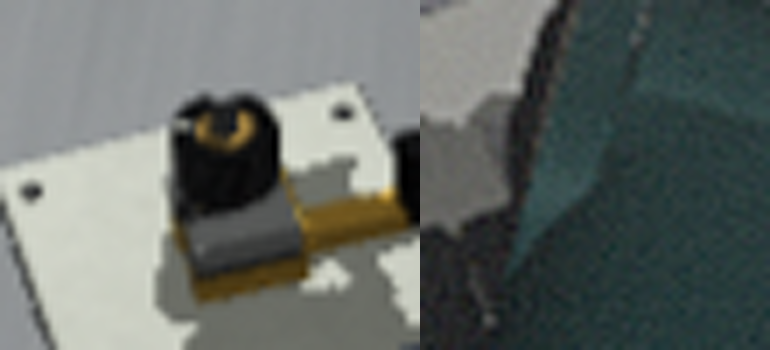

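The left crop shows the gauge home and flat under the collar, with the jaw at (245,235) and the collar at (225,150). Now I move over the collar, pre-rotating counter-clockwise to leave room for the turn down.

Emit:
apply_moves --motion '[{"wx":0,"wy":0,"wz":0,"x":42,"y":0.2,"z":0,"fingers":68},{"wx":0,"wy":0,"wz":0,"x":42.3,"y":0.2,"z":0,"fingers":68},{"wx":0,"wy":0,"wz":-0.18,"x":0,"y":0,"z":0,"fingers":68},{"wx":0,"wy":0,"wz":-0.18,"x":0,"y":0,"z":0,"fingers":68},{"wx":0,"wy":0,"wz":-0.18,"x":0,"y":0,"z":0,"fingers":68},{"wx":0,"wy":0,"wz":-0.18,"x":0,"y":0,"z":0,"fingers":68},{"wx":0,"wy":0,"wz":-0.18,"x":0,"y":0,"z":0,"fingers":68},{"wx":0,"wy":0,"wz":-0.18,"x":0,"y":0,"z":0,"fingers":68},{"wx":0,"wy":0,"wz":-0.18,"x":0,"y":0,"z":0,"fingers":68},{"wx":0,"wy":0,"wz":-0.18,"x":0,"y":0,"z":0,"fingers":68},{"wx":0,"wy":0,"wz":-0.18,"x":0,"y":0,"z":0,"fingers":68},{"wx":0,"wy":0,"wz":-0.18,"x":0,"y":0,"z":0,"fingers":68}]'

```text
t: 13.62
tool_pos: [0.6261, 0.0697, 0.1758]
orientation: [1.466, 2.778, -0.0]
force: [-0.6, -0.0, -0.5]
finger_gap: 0.0623
grip_force: 0.0
```

Emit:
apply_moves --motion '[{"wx":0,"wy":0,"wz":-0.18,"x":0,"y":0,"z":0,"fingers":68},{"wx":0,"wy":0,"wz":-0.18,"x":0,"y":0,"z":0,"fingers":68},{"wx":0,"wy":0,"wz":-0.18,"x":0,"y":0,"z":0,"fingers":68},{"wx":0,"wy":0,"wz":-0.18,"x":0,"y":0,"z":0,"fingers":68},{"wx":0,"wy":0,"wz":-0.18,"x":0,"y":0,"z":0,"fingers":68},{"wx":0,"wy":0,"wz":-0.18,"x":0,"y":0,"z":0,"fingers":68},{"wx":0,"wy":0,"wz":0,"x":0,"y":0,"z":0,"fingers":68}]'

```text
t: 14.5
tool_pos: [0.6262, 0.0695, 0.1757]
orientation: [-0.158, 3.137, -0.0]
force: [-0.1, -0.4, -0.6]
finger_gap: 0.0627
grip_force: 0.0
```

```bash
python3 -c "
from h import *
st();print(bot.observe()['joint_pos'].round(3))
plan([(.6262,.0695,.105,95),(.6262,.0695,.096,95)],[2,1])"
```

```text
14.5 [0.6262 0.0695 0.1757] ydeg 95.76 [ 1.e-04 -1.e-04 -1.e+00] q7 [-0.214  1.541] F [-0.15 -0.41 -0.64] T [ 0.0596 -0.0654 -0.0159] 0.06273979461563219 0.0
[-0.214  0.5    0.067  1.713 -0.04   0.93   1.541]
{"x":-0.0,"y":-0.0,"z":35.4,"wz":0.007},{"x":-0.0,"y":-0.0,"z":35.4,"wz":0.007},
{"x":0.0,"y":0.0,"z":9.0,"wz":-0.000},
```

Emit:
apply_moves --motion '[{"wx":0,"wy":0,"wz":0,"x":0,"y":0,"z":35,"fingers":68},{"wx":0,"wy":0,"wz":0,"x":0,"y":0,"z":30,"fingers":68},{"wx":0,"wy":0,"wz":0,"x":0,"y":0,"z":15.5,"fingers":68},{"wx":0,"wy":0,"wz":0,"x":0,"y":0,"z":0,"fingers":55},{"wx":0,"wy":0,"wz":0,"x":0,"y":0,"z":0,"fingers":40},{"wx":0,"wy":0,"wz":0,"x":0,"y":0,"z":0,"fingers":40},{"wx":0,"wy":0,"wz":0,"x":0,"y":0,"z":0,"fingers":40},{"wx":0,"wy":0,"wz":0,"x":0,"y":0,"z":0,"fingers":40},{"wx":0,"wy":0,"wz":0,"x":0,"y":0,"z":0,"fingers":40},{"wx":0,"wy":0,"wz":0,"x":0,"y":0,"z":0,"fingers":40}]'

```text
t: 15.75
tool_pos: [0.627, 0.0685, 0.0958]
orientation: [-0.16, 3.136, -0.002]
force: [0.4, -5.4, 0.8]
finger_gap: 0.0434
grip_force: 30.0
```

```bash
python3 -c "
from h import *
st()"
```

```text
15.75 [0.627  0.0685 0.0958] ydeg 95.84 [ 0.0017 -0.0013 -1.    ] q7 [-0.208  1.549] F [ 0.39 -5.4   0.8 ] T [-1.1809 -0.1725 -0.0462] 0.043424203585467835 29.996185898780823
```

Emit:
apply_moves --motion '[{"wx":0,"wy":0,"wz":0,"x":0,"y":-1.0,"z":0,"fingers":40},{"wx":0,"wy":0,"wz":0.15,"x":0,"y":0,"z":0.716,"fingers":40},{"wx":0,"wy":0,"wz":0.15,"x":0,"y":0,"z":0.716,"fingers":40},{"wx":0,"wy":0,"wz":0.15,"x":0,"y":0,"z":0.716,"fingers":40},{"wx":0,"wy":0,"wz":0.15,"x":0,"y":0,"z":0.716,"fingers":40},{"wx":0,"wy":0,"wz":0.15,"x":0,"y":0,"z":0.716,"fingers":40},{"wx":0,"wy":0,"wz":0,"x":0,"y":0,"z":0,"fingers":40}]'

```text
t: 16.62
tool_pos: [0.6268, 0.0677, 0.0921]
orientation: [1.001, 2.976, -0.002]
force: [-0.5, -6.2, 3.8]
finger_gap: 0.0432
grip_force: 30.0
```

```bash
python3 -c "
from h import *
st()
s=bot.capture('side');np.save('side5.npy',s)
cv2.imwrite('pics/c6.png',cv2.resize(s[150:215,195:275],None,fx=8,fy=8,interpolation=2)[...,::-1])
st()"
```

```text
16.62 [0.6268 0.0677 0.0921] ydeg 52.82 [ 0.0012 -0.0016 -1.    ] q7 [-0.345  0.926] F [-0.54 -6.24  3.77] T [-1.4291  0.0931 -0.031 ] 0.043191161349844256 30.000227093696594
16.68 [0.6268 0.0677 0.0921] ydeg 52.87 [ 0.0012 -0.0015 -1.    ] q7 [-0.345  0.926] F [-1.61 -6.14  2.9 ] T [-1.3576  0.0792 -0.0795] 0.04333993023587118 29.999809563159943
```

View pics/c6.png

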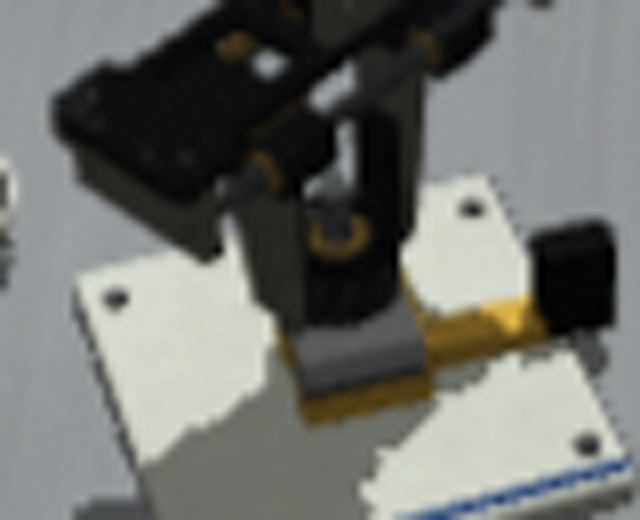

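The crop shows the fingers on the collar at (340,260), their tips clear of the jaw (360,340), and the gauge undisturbed. I relax the sideways load and continue with averaged force readings.

Emit:
apply_moves --motion '[{"wx":0,"wy":0,"wz":0,"x":-0.8,"y":-1.1,"z":0,"fingers":40},{"wx":0,"wy":0,"wz":0.1,"x":0,"y":0,"z":0.48,"fingers":40},{"wx":0,"wy":0,"wz":0.1,"x":0,"y":0,"z":0.48,"fingers":40},{"wx":0,"wy":0,"wz":0,"x":0,"y":0,"z":0,"fingers":40}]'

```text
t: 17.18
tool_pos: [0.6267, 0.0674, 0.0911]
orientation: [1.291, 2.863, 0.0]
force: [-1.0, -5.4, 6.1]
finger_gap: 0.0432
grip_force: 30.0
```

```bash
cat >> h.py <<'E'
def avg(n=8):
    A=[]
    for _ in range(n):
        bot.capture('side');o=bot.observe();A.append(np.r_[o['force'],o['ft_torque'],o['tool_pos']*1e3])
    A=np.array(A);M=rot(o['orientation']);print(round(o['t'],2),'F',A[:,:3].mean(0).round(2),'T',A[:,3:6].mean(0).round(3),'sd',A[:,2].std().round(2),A[:,5].std().round(3),'pos',A[-1,6:].round(2),'ydeg',np.degrees(np.arctan2(M[1,1],M[0,1])).round(2),'q7',o['joint_pos'][6].round(2),'tau7',o['joint_torque'][6].round(4),'gap',o['finger_gap'].round(4))
E
python3 -c "
from h import *
avg()"
```

```text
Traceback (most recent call last):
  File "h.py", line 34, in avg
    A=np.array(A);M=rot(o['orientation']);print(round(o['t'],2),'F',A[:,:3].mean(0).round(2),'T',A[:,3:6].mean(0).round(3),'sd',A[:,2].std().round(2),A[:,5].std().round(3),'pos',A[-1,6:].round(2),'ydeg',np.degrees(np.arctan2(M[1,1],M[0,1])).round(2),'q7',o['joint_pos'][6].round(2),'tau7',o['joint_torque'][6].round(4),'gap',o['finger_gap'].round(4))
                                                                                                                                                                                                                                                                                                                                     ^^^^^^^^^^^^^^^^^^^^^
AttributeError: 'float' object has no attribute 'round'
```

```bash
sed -i "s/o\['joint_torque'\]\[6\].round(4)/o['joint_torque'].round(3)/; s/o\['finger_gap'\].round(4)/round(o['finger_gap'],4)/" h.py
python3 -c "
from h import *
avg()"
```

```text
17.98 F [-1.03 -4.46  5.09] T [-1.045  0.192 -0.072] sd 0.52 0.043 pos [626.68  67.39  91.07] ydeg 41.51 q7 0.76 tau7 [ -2.794 -50.816   1.67  -18.552  -0.965  -0.168   0.078] gap 0.0432
```

Emit:
apply_moves --motion '[{"wx":0,"wy":0,"wz":0,"x":0,"y":0,"z":0,"fingers":58},{"wx":0,"wy":0,"wz":0,"x":0,"y":0,"z":0,"fingers":58},{"wx":0,"wy":0,"wz":0,"x":0,"y":0,"z":0,"fingers":58},{"wx":0,"wy":0,"wz":0,"x":0,"y":0,"z":0,"fingers":58}]'

```text
t: 18.48
tool_pos: [0.6262, 0.0681, 0.0902]
orientation: [-1.29, -2.864, -0.0]
force: [-0.8, -0.5, 0.4]
finger_gap: 0.0533
grip_force: 0.0
```

```bash
python3 -c "
from h import *
avg(5)"
```

```text
18.73 F [-0.19  0.26  0.36] T [-0.043  0.015 -0.009] sd 0.48 0.024 pos [626.31  67.67  90.33] ydeg 41.48 q7 0.76 tau7 [-2.9000e-02 -5.3508e+01  4.8000e+00 -1.8990e+01 -2.5000e-02  6.5000e-02
  0.0000e+00] gap 0.0532
```

Emit:
apply_moves --motion '[{"wx":0,"wy":0,"wz":0,"x":-0.5,"y":0,"z":0,"fingers":58},{"wx":0,"wy":0,"wz":0,"x":0,"y":0,"z":0,"fingers":40},{"wx":0,"wy":0,"wz":0,"x":0,"y":0,"z":0,"fingers":40},{"wx":0,"wy":0,"wz":0,"x":0,"y":0,"z":0,"fingers":40},{"wx":0,"wy":0,"wz":0,"x":0,"y":0,"z":0,"fingers":40},{"wx":0,"wy":0,"wz":0,"x":0,"y":0,"z":0,"fingers":40}]'

```text
t: 19.48
tool_pos: [0.6267, 0.0672, 0.0904]
orientation: [1.291, 2.864, -0.0]
force: [-0.6, -0.6, -0.2]
finger_gap: 0.0432
grip_force: 30.0
```

```bash
python3 -c "
from h import *
avg(4)"
```

```text
19.68 F [ 0.01 -0.33 -0.48] T [-0.104 -0.015 -0.014] sd 0.34 0.016 pos [626.68  67.22  90.39] ydeg 41.48 q7 0.76 tau7 [-2.4300e-01 -5.3528e+01  4.5690e+00 -1.8922e+01 -1.0200e-01  1.3100e-01
  3.0000e-03] gap 0.0432
```

Emit:
apply_moves --motion '[{"wx":0,"wy":0,"wz":0.1,"x":0,"y":0,"z":0.4,"fingers":40},{"wx":0,"wy":0,"wz":0,"x":0,"y":0,"z":0,"fingers":40}]'

```text
t: 19.92
tool_pos: [0.6265, 0.0671, 0.0899]
orientation: [1.431, 2.797, -0.001]
force: [0.3, -0.9, 0.6]
finger_gap: 0.0433
grip_force: 30.0
```

```bash
python3 -c "
from h import *
avg(4)"
```

```text
20.12 F [ 0.25 -0.44 -0.45] T [-0.225  0.007 -0.043] sd 0.33 0.046 pos [626.58  67.15  89.91] ydeg 35.8 q7 0.68 tau7 [-5.7400e-01 -5.3762e+01  4.7440e+00 -1.9152e+01 -1.7600e-01  9.6000e-02
  4.1000e-02] gap 0.0431
```

Emit:
apply_moves --motion '[{"wx":0,"wy":0,"wz":0.1,"x":0,"y":0,"z":0.48,"fingers":40},{"wx":0,"wy":0,"wz":0.1,"x":0,"y":0,"z":0.48,"fingers":40},{"wx":0,"wy":0,"wz":0,"x":0,"y":0,"z":0,"fingers":40}]'

```text
t: 20.5
tool_pos: [0.6264, 0.067, 0.0889]
orientation: [-1.702, -2.64, 0.001]
force: [-0.7, -1.0, -0.9]
finger_gap: 0.0434
grip_force: 30.0
```

```bash
python3 -c "
from h import *
avg(4)"
```

```text
20.7 F [-0.93 -1.54  0.43] T [-0.39  0.25 -0.05] sd 0.12 0.052 pos [626.39  67.05  88.96] ydeg 24.36 q7 0.52 tau7 [-9.6600e-01 -5.3505e+01  5.1820e+00 -1.9673e+01 -3.8800e-01 -2.6400e-01
  3.4000e-02] gap 0.0434
```

Emit:
apply_moves --motion '[{"wx":0,"wy":0,"wz":0.1,"x":0,"y":0,"z":0.48,"fingers":40},{"wx":0,"wy":0,"wz":0.1,"x":0,"y":0,"z":0.48,"fingers":40},{"wx":0,"wy":0,"wz":0,"x":0,"y":0,"z":0,"fingers":40}]'

```text
t: 21.08
tool_pos: [0.6262, 0.0669, 0.0879]
orientation: [-1.957, -2.457, 0.002]
force: [-2.0, -2.0, 1.2]
finger_gap: 0.0434
grip_force: 30.0
```

```bash
python3 -c "
from h import *
avg(4)"
```

```text
21.27 F [-2.73 -1.79  1.57] T [-0.58   0.683 -0.042] sd 0.4 0.017 pos [626.18  66.99  87.92] ydeg 12.9 q7 0.35 tau7 [-1.3560e+00 -5.3166e+01  5.6290e+00 -2.0491e+01 -6.4600e-01 -8.1500e-01
  3.6000e-02] gap 0.0431
```

Emit:
apply_moves --motion '[{"wx":0,"wy":0,"wz":0.1,"x":-0.2,"y":-0.4,"z":0.47,"fingers":40},{"wx":0,"wy":0,"wz":0.1,"x":0,"y":0,"z":0.47,"fingers":40},{"wx":0,"wy":0,"wz":0,"x":0,"y":0,"z":0,"fingers":40}]'

```text
t: 21.65
tool_pos: [0.626, 0.0669, 0.087]
orientation: [-2.192, -2.25, 0.001]
force: [-2.9, -1.3, 1.6]
finger_gap: 0.0432
grip_force: 30.0
```

```bash
python3 -c "
from h import *
avg(4)"
```

```text
21.85 F [-3.16 -2.15  2.02] T [-0.547  0.87  -0.052] sd 0.44 0.02 pos [625.94  66.89  86.99] ydeg 1.45 q7 0.19 tau7 [-1.1690e+00 -5.3104e+01  6.7020e+00 -2.0717e+01 -6.4700e-01 -1.0180e+00
  3.6000e-02] gap 0.0432
```

Emit:
apply_moves --motion '[{"wx":0,"wy":0,"wz":0.1,"x":-0.3,"y":-0.5,"z":0.46,"fingers":40},{"wx":0,"wy":0,"wz":0.1,"x":0,"y":0,"z":0.46,"fingers":40},{"wx":0,"wy":0,"wz":0,"x":0,"y":0,"z":0,"fingers":40}]'

```text
t: 22.22
tool_pos: [0.6257, 0.0669, 0.0861]
orientation: [-2.406, -2.02, 0.0]
force: [-2.7, -1.9, 1.2]
finger_gap: 0.0432
grip_force: 30.0
```

```bash
python3 -c "
from h import *
avg(4)"
```

```text
22.43 F [-3.17 -1.09  0.46] T [-0.366  0.828 -0.039] sd 0.51 0.025 pos [625.66  66.94  86.08] ydeg -10.0 q7 0.03 tau7 [-5.6900e-01 -5.3266e+01  8.2450e+00 -2.0382e+01 -4.3100e-01 -9.1600e-01
  3.3000e-02] gap 0.043
```

Steady drag, no contact yet. I continue.

Emit:
apply_moves --motion '[{"wx":0,"wy":0,"wz":0.1,"x":0,"y":-0.4,"z":0.48,"fingers":40},{"wx":0,"wy":0,"wz":0.1,"x":0,"y":0,"z":0.48,"fingers":40},{"wx":0,"wy":0,"wz":0,"x":0,"y":0,"z":0,"fingers":40}]'

```text
t: 22.8
tool_pos: [0.6254, 0.067, 0.0851]
orientation: [2.596, 1.77, -0.0]
force: [-3.2, -1.0, 0.3]
finger_gap: 0.0436
grip_force: 30.0
```

```bash
python3 -c "
from h import *
avg(4)"
```

```text
23.0 F [-2.76 -0.83 -0.31] T [-0.263  0.735 -0.05 ] sd 0.61 0.028 pos [625.38  66.93  85.15] ydeg -21.46 q7 -0.14 tau7 [-3.2100e-01 -5.3317e+01  9.4360e+00 -1.9997e+01 -3.2900e-01 -7.7800e-01
  3.1000e-02] gap 0.0437
```

Emit:
apply_moves --motion '[{"wx":0,"wy":0,"wz":0.1,"x":0,"y":-0.3,"z":0.48,"fingers":40},{"wx":0,"wy":0,"wz":0.1,"x":0,"y":0,"z":0.48,"fingers":40},{"wx":0,"wy":0,"wz":0,"x":0,"y":0,"z":0,"fingers":40}]'

```text
t: 23.38
tool_pos: [0.6252, 0.0671, 0.0842]
orientation: [2.759, 1.502, 0.0]
force: [-2.3, -0.5, -0.4]
finger_gap: 0.0436
grip_force: 30.0
```

```bash
python3 -c "
from h import *
avg(4)"
```

```text
23.57 F [-2.73 -0.24 -1.18] T [-0.161  0.679 -0.031] sd 0.21 0.028 pos [625.16  67.09  84.21] ydeg -32.91 q7 -0.3 tau7 [-6.8000e-02 -5.3242e+01  1.0625e+01 -1.9605e+01 -2.3100e-01 -7.0300e-01
  2.9000e-02] gap 0.0437
```

Emit:
apply_moves --motion '[{"wx":0,"wy":0,"wz":0.1,"x":0,"y":-0.2,"z":0.55,"fingers":40},{"wx":0,"wy":0,"wz":0.1,"x":0,"y":0,"z":0.5,"fingers":40},{"wx":0,"wy":0,"wz":0,"x":0,"y":0,"z":0,"fingers":40}]'

```text
t: 23.95
tool_pos: [0.6249, 0.0672, 0.0832]
orientation: [-2.896, -1.219, 0.0]
force: [-2.6, 0.4, -0.5]
finger_gap: 0.0436
grip_force: 30.0
```

```bash
python3 -c "
from h import *
avg(4)"
```

```text
24.15 F [-2.43  0.67 -0.52] T [-0.019  0.771 -0.038] sd 0.3 0.015 pos [624.97  67.21  83.24] ydeg -44.38 q7 -0.47 tau7 [ 3.1900e-01 -5.2601e+01  1.1789e+01 -1.9201e+01 -1.3700e-01 -8.6100e-01
  3.0000e-02] gap 0.043
```

Emit:
apply_moves --motion '[{"wx":0,"wy":0,"wz":0.1,"x":0,"y":-0.2,"z":0.5,"fingers":40},{"wx":0,"wy":0,"wz":0.1,"x":0,"y":0,"z":0.48,"fingers":40},{"wx":0,"wy":0,"wz":0,"x":0,"y":0,"z":0,"fingers":40}]'

```text
t: 24.52
tool_pos: [0.6248, 0.0674, 0.0823]
orientation: [-3.003, -0.923, -0.0]
force: [-3.3, 0.8, 0.6]
finger_gap: 0.0432
grip_force: 30.0
```

```bash
python3 -c "
from h import *
avg(4)"
```

```text
24.73 F [-2.71  1.58 -0.09] T [ 0.155  0.819 -0.05 ] sd 0.18 0.03 pos [624.78  67.39  82.24] ydeg -55.83 q7 -0.63 tau7 [ 7.6000e-01 -5.2080e+01  1.3029e+01 -1.8777e+01 -1.9000e-02 -1.0180e+00
  3.2000e-02] gap 0.0433
```

Emit:
apply_moves --motion '[{"wx":0,"wy":0,"wz":0.1,"x":-0.1,"y":-0.3,"z":0.48,"fingers":40},{"wx":0,"wy":0,"wz":0.1,"x":0,"y":0,"z":0.48,"fingers":40},{"wx":0,"wy":0,"wz":0,"x":0,"y":0,"z":0,"fingers":40}]'

```text
t: 25.1
tool_pos: [0.6247, 0.0676, 0.0814]
orientation: [-3.08, -0.619, -0.0]
force: [-2.8, 1.2, 1.0]
finger_gap: 0.0434
grip_force: 30.0
```

```bash
python3 -c "
from h import *
avg(4)"
```

```text
25.3 F [-2.51  1.4   1.43] T [ 0.342  0.817 -0.047] sd 0.4 0.033 pos [624.67  67.57  81.39] ydeg -67.3 q7 -0.8 tau7 [ 1.2100e+00 -5.1127e+01  1.4061e+01 -1.7964e+01  1.2400e-01 -1.1160e+00
  3.9000e-02] gap 0.0432
```

Lift and joint-7 torque both rise, so first contact is likely. Smaller steps now.

Emit:
apply_moves --motion '[{"wx":0,"wy":0,"wz":0.05,"x":0,"y":-0.1,"z":0.24,"fingers":40},{"wx":0,"wy":0,"wz":0,"x":0,"y":0,"z":0,"fingers":40}]'

```text
t: 25.55
tool_pos: [0.6246, 0.0677, 0.0812]
orientation: [-3.094, -0.541, -0.0]
force: [-3.0, 2.0, 2.1]
finger_gap: 0.043
grip_force: 30.0
```

```bash
python3 -c "
from h import *
avg(6)"
```

```text
25.85 F [-2.8   2.17  2.35] T [0.518 0.879 0.003] sd 0.49 0.04 pos [624.63  67.65  81.19] ydeg -70.21 q7 -0.84 tau7 [ 1.7730e+00 -5.0160e+01  1.4395e+01 -1.7369e+01  2.3600e-01 -1.2900e+00
 -1.4000e-02] gap 0.0433
```

Each step in lift now matches one third of the sprung-jaw stiffness, which puts the squeeze near 7 N. I let go and withdraw.

Emit:
apply_moves --motion '[{"wx":0,"wy":0,"wz":0,"x":0,"y":0,"z":0,"fingers":60},{"wx":0,"wy":0,"wz":0,"x":0,"y":0,"z":0,"fingers":65},{"wx":0,"wy":0,"wz":0,"x":0,"y":0,"z":0,"fingers":65},{"wx":0,"wy":0,"wz":0,"x":0,"y":0,"z":0,"fingers":65}]'

```text
t: 26.35
tool_pos: [0.6247, 0.0671, 0.081]
orientation: [3.095, 0.538, 0.001]
force: [-0.1, 0.4, -0.6]
finger_gap: 0.0597
grip_force: 0.0
```

```bash
python3 -c "
from h import *
avg(4)"
```

```text
26.55 F [-0.37 -0.14  0.06] T [-0.04   0.151  0.009] sd 0.27 0.042 pos [624.59  67.33  81.04] ydeg -70.25 q7 -0.84 tau7 [ 2.1000e-02 -5.1466e+01  1.3088e+01 -1.6773e+01 -3.7000e-02 -4.9000e-02
  0.0000e+00] gap 0.0597
```

Fz had drifted by similar amounts earlier without contact, so I regrip unstrained and test with one small step.

Emit:
apply_moves --motion '[{"wx":0,"wy":0,"wz":0,"x":0,"y":0,"z":0,"fingers":45},{"wx":0,"wy":0,"wz":0,"x":0,"y":0,"z":0,"fingers":40},{"wx":0,"wy":0,"wz":0,"x":0,"y":0,"z":0,"fingers":40},{"wx":0,"wy":0,"wz":0,"x":0,"y":0,"z":0,"fingers":40},{"wx":0,"wy":0,"wz":0,"x":0,"y":0,"z":0,"fingers":40},{"wx":0,"wy":0,"wz":0,"x":0,"y":0,"z":0,"fingers":40}]'

```text
t: 27.3
tool_pos: [0.6245, 0.0676, 0.081]
orientation: [-3.095, -0.539, 0.0]
force: [-0.4, 0.2, 0.0]
finger_gap: 0.0432
grip_force: 30.0
```

```bash
python3 -c "
from h import *
avg(6)"
```

```text
27.6 F [-1.18  1.36  1.01] T [ 0.251  0.345 -0.02 ] sd 0.6 0.019 pos [624.49  67.57  81.04] ydeg -70.24 q7 -0.84 tau7 [ 1.0590e+00 -5.0809e+01  1.3853e+01 -1.6701e+01  2.1500e-01 -4.9500e-01
  1.0000e-02] gap 0.0432
```

Emit:
apply_moves --motion '[{"wx":0,"wy":0,"wz":0.05,"x":0,"y":0,"z":0.24,"fingers":40}]'

```text
t: 27.72
tool_pos: [0.6245, 0.0676, 0.0809]
orientation: [-3.107, -0.46, 0.0]
force: [-0.8, 1.2, 2.3]
finger_gap: 0.0431
grip_force: 30.0
```

```bash
python3 -c "
from h import *
st();print(bot.observe()['joint_torque'][6]);avg(6)"
```

```text
27.73 [0.6245 0.0676 0.0809] ydeg -73.15 [-1.e-04  5.e-04 -1.e+00] q7 [-0.712 -0.882] F [-0.81  1.24  2.31] T [0.3129 0.424  0.1748] 0.043100480158029426 29.99946892261505
0.29987999238073826
28.02 F [-1.47  2.13  2.14] T [0.409 0.475 0.001] sd 0.21 0.038 pos [624.44  67.64  80.82] ydeg -73.07 q7 -0.88 tau7 [ 1.4710e+00 -5.0216e+01  1.4303e+01 -1.6540e+01  2.9900e-01 -7.5100e-01
  1.0000e-03] gap 0.0432
```

Lift rises 1.1 N for 0.24 mm, and the resting torque is pushed back, so contact is confirmed. The estimate is about 9 N. Release and withdraw.

Emit:
apply_moves --motion '[{"wx":0,"wy":0,"wz":0,"x":0,"y":0,"z":0,"fingers":60},{"wx":0,"wy":0,"wz":0,"x":0,"y":0,"z":0,"fingers":68},{"wx":0,"wy":0,"wz":0,"x":0,"y":0,"z":0,"fingers":68},{"wx":0,"wy":0,"wz":0,"x":0,"y":0,"z":0,"fingers":68},{"wx":0,"wy":0,"wz":0,"x":0,"y":0,"z":-20,"fingers":68},{"wx":0,"wy":0,"wz":0,"x":0,"y":0,"z":-40,"fingers":68},{"wx":0,"wy":0,"wz":0,"x":0,"y":0,"z":-60,"fingers":68},{"wx":0,"wy":0,"wz":0,"x":-60,"y":0,"z":0,"fingers":68},{"wx":0,"wy":0,"wz":0,"x":-60,"y":0,"z":0,"fingers":68},{"wx":0,"wy":0,"wz":0,"x":0,"y":0,"z":0,"fingers":68}]'

```text
t: 29.28
tool_pos: [0.5054, 0.0312, 0.2011]
orientation: [-3.104, -0.455, 0.004]
force: [0.6, -0.2, 0.9]
finger_gap: 0.0622
grip_force: 0.0
```

```bash
python3 -c "
from h import *
st()
s=bot.capture('side');t=bot.capture('top')
cv2.imwrite('pics/c7.png',np.hstack([cv2.resize(s[155:215,200:270],None,fx=6,fy=6,interpolation=2),cv2.resize(t[140:200,245:300],None,fx=6,fy=6,interpolation=2)])[...,::-1])"
```

```text
29.27 [0.5054 0.0312 0.2011] ydeg -73.33 [-0.0032  0.0042 -1.    ] q7 [-0.939 -0.975] F [ 0.59 -0.16  0.89] T [ 0.0039  0.1029 -0.0005] 0.06219617550388228 0.0
```

View pics/c7.png

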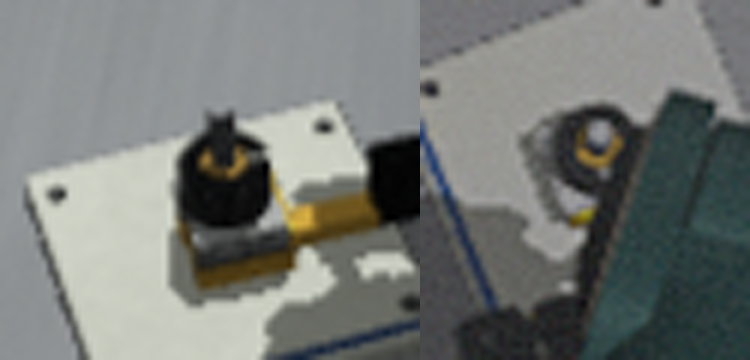

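The left crop shows the collar (225,180) seated on the jaw (240,235), the gauge flat and home, and the gripper clear. I hand in.

```bash
python3 -c "
from cell import bot
print(bot.hand_in())"
```

```text
the job is handed in; nothing more can be done
None
```

The yellow gauge is home and flat on the base plate, released, with the collar spun down onto its jaw at an estimated 9 N (inferred from lift and torque, not measured directly). The job is handed in at about 29 s with the gripper clear; no verdict came back.

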